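# Clear the level off the charger and set its selector

## Task

The spirit level left on top of the battery charger is in the way of its selector: pick it up and set it down, not drop it, flat along its length on the black rubber mat. Then turn the selector until it clicks in with its pointer at the mark of three dots. Leave the jar on the charger and the wrench on the mat where they are.

Things in the scene. Friction and masses are not known exactly. Their poses are not given: they have to be found in the camera images.
- charger: Fixed battery charger: red steel case, level aluminium panel on top at z = 110 mm. Origin on the bench right under the selector's axis; z up; the case spans x -85 to +145, y -140 to +140 mm. The panel bears four black marks 106 mm from the axis, at +60, +20, -20 and -60 deg from x (counter-clockwise positive): one dot, two dots, three dots (triangle), four dots (square).
- selector (a joint): Rotary selector, rad, growing clockwise seen from above. Sprung detents: 0.00 one dot, 0.70 two dots, 1.40 three dots, 2.09 four dots; stops at -0.08 and 2.17. Turning takes up to about 0.2 N m; let go within 0.25 rad of a detent, it clicks in by itself. It starts at one dot or two dots; one grasp is enough to turn it to three dots.
- selector_grip (a point): On the selector's axis, 36 mm above the panel, where the TCP grips from above; x along the pointer, z up; turns with it. The selector: black disc, radius 32, 12 mm high, carrying an upright bar 18 mm thick, top 50 mm above the panel; grip it across its thickness. The bar reaches 40 mm behind the axis and 70 ahead as the pointer (last 20 mm 10 mm thick), white line on the pointer half.
- three_mark (a point): Centre of the three-dot mark (a triangle of 13 mm black dots) on the charger's panel, where the pointer must aim.
- level: Loose aluminium spirit level, black end caps, 180 long (x) x 26 wide (y) x 46 mm high (z), 0.15 to 0.31 kg, even weight. Origin at the centre of its underside. Starts standing on the charger's panel across the pointer's way, its near side 43 to 60 mm from the selector's axis; its +x end is the one nearer the two-dot mark, so its -x half is the clearer to grip (30 to 40 mm off the middle is fine).
- mat: Fixed black rubber mat on the bench, 260 (x) x 220 (y) x 4 mm; origin at the centre of its underside. It lies to the right or to the left of the charger.
- wrench: Loose steel wrench, about 160 mm long, lying along the mat's x axis near the mat's +y edge (about 80 mm from the middle). Origin near the middle of its length. Bystander.
- jar: Loose small glass jar with a steel cap, 42 mm wide and 60 mm high, on the charger's panel near the corner at its -x, +y. Origin at the centre of its underside. Bystander.
Not all that is in view belongs to the job. What is meant by the level is not green, and is the smaller of those in its own colour.

How it is judged:
By the outcome, as a careful person would: the job done as asked, in the order asked, and still so for the second after the job is handed in, with the robot touching nothing.
It also fails if it takes over 58 s, if anything falls off the work surface, if the arm or the gripper's body presses on something with over 40 N, if the wrist force passes 120 N, or if a joint passes its speed limit or range.

## Robot

A 7-joint arm with a two-finger parallel gripper is mounted at the origin on the work surface. World frame = base frame: x ahead of the robot, y to its left, z up, the work surface at z = 0. Lengths are in mm, angles in rad, forces in N, time in s.
With the tool pointing down it reaches from about 400 to 900 mm from the base axis. Payload 5.6 kg.
Tool frame: the origin (TCP) lies between the finger pads, 19 mm behind the fingertips; this is the grasp point; z points along the fingers, y is the line along which they close (so a half turn about z gives the same grasp; the last joint's range is limited). The gripper opens to 92 mm and grips with 3 to 60 N. Pads are 20 mm wide; open, the fingers measure 128 mm over their backs; the gripper's body (75 mm by 189 mm) begins 69 mm behind the grasp point.
Start: joints at [-1.234, 0.468, -0.012, 1.603, 0.006, 1.071, -0.056], TCP at [241.017, 603.671, 233.292] pointing down, gripper open.
Joint ranges: [-2.53, 2.53], [-0.31, 2.02], [-1.57, 1.55], [0.28, 2.44], [-1.29, 4.43], [0.15, 1.84], [-2.92, 2.92]. Speed limits (rad/s): [2.57, 2.57, 3.14, 3.14, 3.14, 3.14, 3.14].

## Interface

Orientations are given as a 3x3 rotation matrix whose columns are the frame's x, y, z axes.
In Python, from station import monitor, cams, hand_in gives the robot as it stands.
- The arm moves only by the tool jog_arm, never from a script. Its arguments are lists of equal length, an entry for each row: "slide": the shift along the tool's x, y, z in cm, a list of three; "dr": the turn, a rotation vector about the tool's x, y, z in rad, a list of three; "jaw": the opening, from 0 (shut) to 1 (fully open). A call has 1 to 12 rows; each row shifts and turns the commanded pose from where the row before left it, along the tool's axes as they then stand; what a row does not reach is not made up. A row lasts 1/10 s, in which the tool goes at most 50 mm and 8.59 degrees, less where a joint would pass 70% of its speed; a pose out of reach is approached as far as the arm can. A call is refused whole if a number of a shift passes 5 or a number of a turn 0.15, either way. A call with a gripper value outside its range is refused whole. The fingers move at their own pace and stop on an object; "grip_force" is the grip in N (left out, the last holds). Time passes only in rows, so rows that do not move let the fingers close. It gives the time, the measured TCP pose, the force, the opening and the grip force at its end, in the units of the state.
- monitor.sense(): the state, without advancing time (a new reading comes with each control period).
- cams.grab_frame(name): name is "scene" or "top" or "wrist"; returns a dict with "color" (384x512x3 uint8, red, green, blue), "intrinsics" (3x3 intrinsics, pixels), "T" (4x4, takes a point from camera to world coordinates); the wrist camera has in their place "mount" (4x4, takes a point from camera to tool coordinates, whose origin is the TCP and whose axes are the flange's). Camera axes: x right, y up, looking along -z (the intrinsics and any distortion apply to the point x, -y, -z); pixel columns grow to the right and rows downward; lengths in mm; the calibration is good to about 2 mm. The wrist camera is an equidistant fisheye: a pixel r from the principal point sees the ray r / f radians off the axis. A picture is of the moment at which its call begins: read the wrist's pose just before it. There is no depth.
- hand_in(): hands the job in; it is judged then, once.
Trained networks look in a picture, given as the dict that the camera call returned (one of the last four; its "shot" number tells which), for a name from the list of things; names that differ only in an ending like _2 or _b are one class to them, and where a whole thing is asked for, a point or a joint stands for the part that bears it (a point fixed in the world has none). Each returns a list of dicts, best first, with "score" (0 to 1); they miss things now and then, are a little off and sometimes report something else, mostly with a low value. They report only what shows in the picture. A call takes as long as a camera call. They do not tell look-alikes from the thing itself.
- cams.find_in(picture, name): "centre" ([column, row] as shares, 0 to 1, of the picture: columns of its width, rows of its height, amid what is visible of it).
- cams.landmark_of(picture, name): "centre" ([column, row] as shares, 0 to 1, of the picture: columns of its width, rows of its height: a listed point, or the origin of a listed thing).
The state is a dict: "clock": time; "qpos": joint angles; "qvel": joint speeds; "joint_efforts": joint torques, N m; "eef_pos": TCP position; "tool_rot": TCP orientation; "force": force on the tool from outside, world axes, zero at the start; "moment": the same for the moment, N m; "gripper_width": finger opening in mm; "grasp_force": force on a finger pad.
Only numpy, scipy, OpenCV 4.12 (cv2) and the standard library are available. Lean on these libraries where they do the work, as an engineer would, in place of code of your own. Each camera call takes 0.05 s, during which the arm holds its last target. There are 200 camera calls.

## Working session

There is one attempt and no reset: what is moved stays moved. The work goes in short steps, Python scripts to look and compute and a tool call to move; the robot and the scene stay as the last step left them, time stands still between calls to the robot, and variables do not carry over. Pictures are saved under pics/ and viewed, at most 10 in all, crops included, and the job is handed in when it is done.

Besides the shell and the picture viewer there is one more tool, called after ">>>" as name(argument=value, ...), one argument or row to a line, values as JSON. jog_arm: Moves the arm, as the interface text tells. Its arguments: {"type":"object","properties":{"slide":{"type":"array"},"dr":{"type":"array"},"jaw":{"type":"array"},"grip_force":{"type":"number"}},"required":["slide","dr","jaw"]}

```bash
mkdir -p pics
cat > h.py <<'E'
import numpy as np, cv2
from station import monitor, cams, hand_in
def ray(p,uv):
    K=p["intrinsics"];T=np.array(p["T"]);K=np.array(K)
    d=np.array([(uv[0]-K[0,2])/K[0,0],-(uv[1]-K[1,2])/K[1,1],-1.])
    return T[:3,3],T[:3,:3]@d
def onz(p,uv,z):
    o,d=ray(p,uv);return o+d*(z-o[2])/d[2]
def proj(p,X):
    T=np.array(p["T"]);c=T[:3,:3].T@(np.array(X)-T[:3,3]);K=np.array(p["intrinsics"])
    return np.array([K[0,0]*c[0]/-c[2]+K[0,2],K[1,1]*-c[1]/-c[2]+K[1,2]])
E
python3 - <<'E'
from h import *
s=monitor.sense();print({k:np.round(s[k],3).tolist() for k in s})
ims=[]
for n in("top","scene"):
    p=cams.grab_frame(n);ims.append(p["color"]);print(n,p.keys(),np.round(p["intrinsics"],1).tolist(),np.round(p["T"],3).tolist())
    cv2.imwrite(f"pics/{n}0.png",cv2.resize(p["color"][:,:,::-1],(800,600),interpolation=cv2.INTER_CUBIC))
    for o in("charger","selector","selector_grip","three_mark","level","mat","wrench","jar"):
        for f in("find_in","landmark_of"):
            try:r=getattr(cams,f)(p,o)
            except Exception as e: r=[];print(o,f,e)
            print(n,o,f,[(round(q["score"],2),np.round(np.array(q["centre"])*[512,384],1).tolist()) for q in r[:4]])
E
```

```text
{'clock': 0.0, 'qpos': [-1.234, 0.468, -0.012, 1.604, 0.006, 1.071, -0.056], 'qvel': [-0.0, 0.002, 0.0, 0.001, 0.002, 0.001, 0.0], 'joint_efforts': [-0.0, -52.059, -0.013, -24.375, -0.057, 0.017, 0.0], 'eef_pos': [240.865, 603.156, 232.361], 'tool_rot': [[-0.929, 0.371, -0.0], [0.371, 0.929, -0.002], [-0.0, -0.002, -1.0]], 'force': [0.314, 0.47, -0.501], 'moment': [0.024, -0.01, 0.008], 'grasp_force': 0.0, 'gripper_width': 91.616}
top dict_keys(['color', 'intrinsics', 'T', 'shot']) [[353.4, 0.0, 256.0], [0.0, 353.4, 194.1], [0.0, 0.0, 1.0]] [[0.028, 0.989, -0.147, 292.884], [-1.0, 0.028, -0.004, 34.13], [0.001, 0.147, 0.989, 1077.013], [0.0, 0.0, 0.0, 1.0]]
top charger find_in [(0.73, [201.1, 163.5])]
top charger landmark_of [(0.63, [201.5, 176.3])]
top selector find_in [(0.92, [195.5, 164.1])]
selector landmark_of it knows: charger, jar, level, mat, selector_grip, three_mark, wrench
top selector landmark_of []
top selector_grip find_in [(0.77, [192.3, 167.3])]
top selector_grip landmark_of [(0.95, [194.9, 167.6])]
top three_mark find_in [(0.95, [195.5, 159.3])]
top three_mark landma
[... 1058 characters left out ...]
e selector_grip find_in [(0.76, [304.2, 214.4])]
scene selector_grip landmark_of [(0.58, [309.3, 207.2]), (0.42, [289.8, 227.0])]
scene three_mark find_in [(0.91, [308.5, 244.2])]
scene three_mark landmark_of [(0.96, [281.7, 238.2])]
scene level find_in [(0.79, [360.9, 181.3]), (0.78, [291.3, 222.2]), (0.61, [202.8, 161.8])]
scene level landmark_of [(0.97, [362.5, 183.3]), (0.79, [288.2, 226.5]), (0.58, [202.1, 164.4])]
scene mat find_in [(0.58, [158.6, 226.6])]
scene mat landmark_of [(0.6, [163.6, 221.5]), (0.51, [281.3, 241.7])]
scene wrench find_in [(0.74, [188.9, 230.0])]
scene wrench landmark_of []
scene jar find_in [(0.79, [352.1, 210.3])]
scene jar landmark_of [(0.67, [349.6, 217.2])]
```

View pics/top0.png

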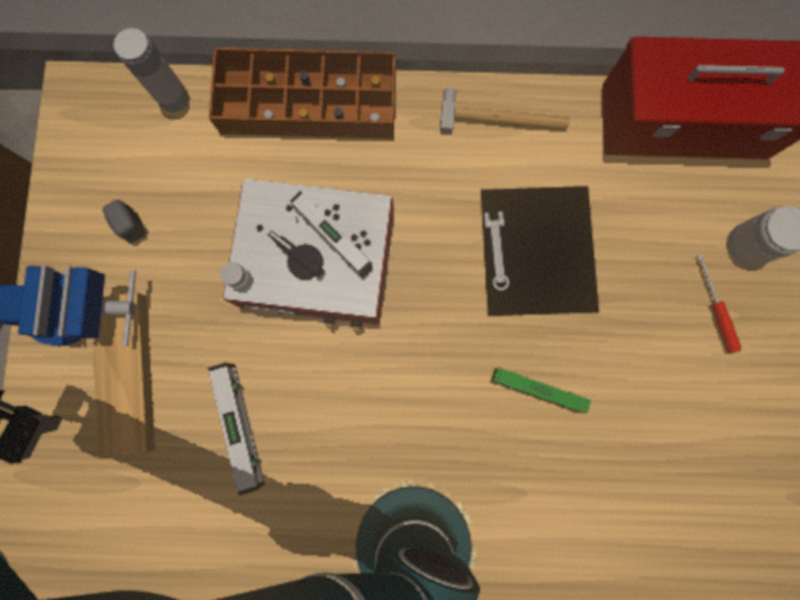

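View pics/scene0.png

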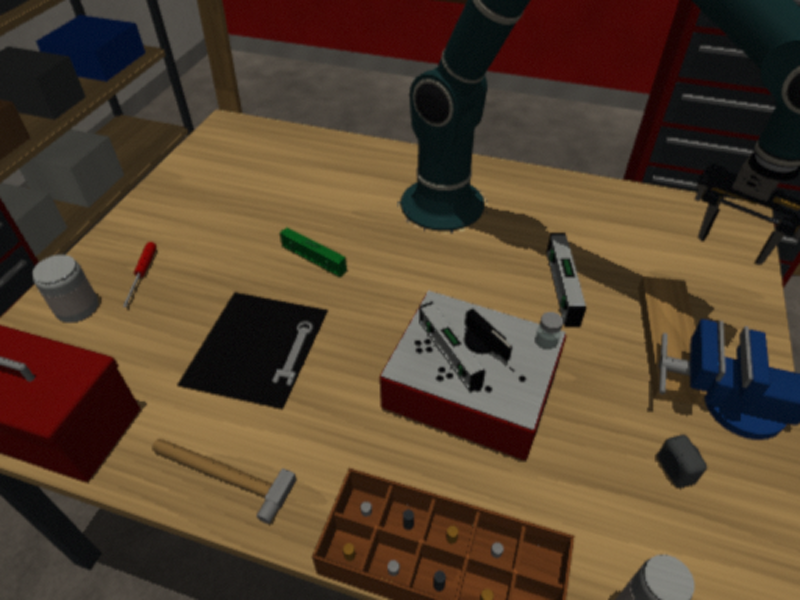

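The candidates in the top picture (800 px scale) are the level on the charger at (330,232), the aluminium one on the bench at (236,428) and the green one at (540,390). The one on the charger fits: it is aluminium, the shorter of the two, and lies across the pointer's way. The mat is at (540,250), with the wrench near its left edge. The pointer is at one dot. I'll check this in an enlarged crop.

Run:
```python
from h import *
a=cams.grab_frame("top")["color"][105:215,135:265];b=cams.grab_frame("scene")["color"][180:300,235:370]
A=cv2.resize(a,(400,338),interpolation=cv2.INTER_CUBIC);B=cv2.resize(b,(400,338),interpolation=cv2.INTER_CUBIC)
a=cv2.resize(a,(650,550),interpolation=cv2.INTER_CUBIC)
cv2.imwrite("pics/c1.png",a[:,:,::-1]);cv2.imwrite("pics/c2.png",cv2.resize(b,(675,600),interpolation=cv2.INTER_CUBIC)[:,:,::-1])
```

```text
(no output)
```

View pics/c1.png

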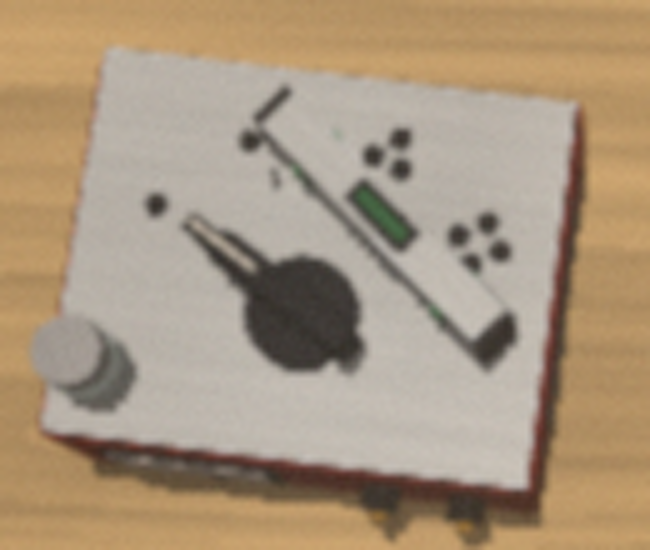

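View pics/c2.png

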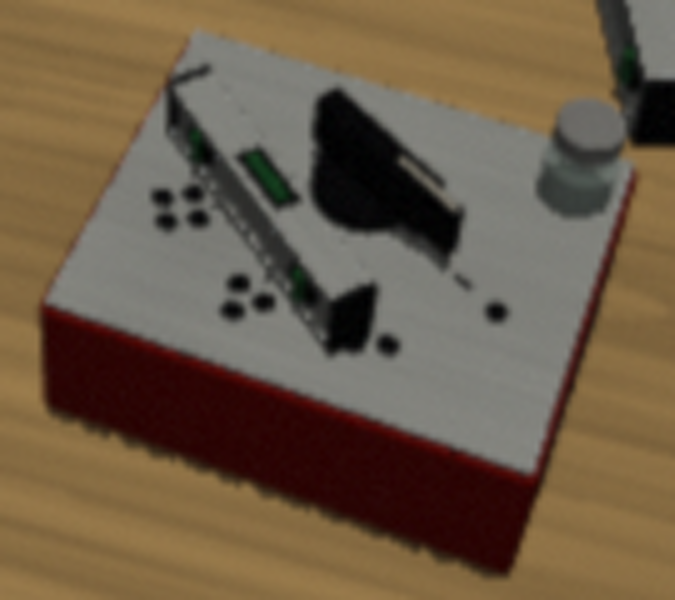

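The crop confirms it: the level on the charger (top crop, from (272,105) to (495,340)) is aluminium, short, and lies across the pointer's way. The pointer is at one dot (157,205), and the three-dot mark is at (391,154). Now I'll fit the poses.

Run:
```python
from h import *
from scipy.optimize import least_squares
P={n:cams.grab_frame(n) for n in("top","scene")}
def fit(obs,x0):
    # obs: (cam, uv, local xyz)
    def f(v):
        c,s=np.cos(v[2]),np.sin(v[2]);r=[]
        for n,uv,L in obs:
            X=[v[0]+c*L[0]-s*L[1],v[1]+s*L[0]+c*L[1],L[2]]
            r+=list(proj(P[n],X)-uv)
        return np.array(r)
    s=least_squares(f,x0,x_scale=[100,100,1],loss="soft_l1");return s.x,np.round(f(s.x),1).reshape(-1,2).tolist()
t=lambda u,v:("top",np.array([135+u/5,105+v/5])-.4)
c=lambda u,v:("scene",np.array([235+u/5,180+v/5])-.4)
T=lambda u,v:("top",np.array([u,v])*.64)
S=lambda u,v:("scene",np.array([u,v])*.64)
pol=lambda a:(106*np.cos(np.radians(a)),106*np.sin(np.radians(a)),110)
g=[(145,140,110),(145,-140,110),(-85,-140,110),(-85,140,110)]
ob=[(*a,L) for a,L in zip([t(110,47),t(578,103),t(535,490),t(45,432),c(535,475),c(43,303),c(195,30),c(635,175)],g+g)]
ob+=[(*t(157,205),pol(60)),(*t(391,154),pol(-20)),(*c(497,312),pol(60)),(*c(245,299),pol(-20))]
C,r=fit(ob,[500,150,-.1]);print("charger",C.round(3),r)
# level: +x end is near two-dot
l=[(90,13,156),(90,-13,156),(-90,13,156),(-90,-13,156)]
# near two-dot end at top-left; choose local y: yaw pointing up-left in image => world (+x,+y) ; +y is left of that => towards selector
ob=[(*a,L) for a,L in zip([t(256,122),t(290,88),t(470,348),t(515,313),c(210,68),c(168,85),c(375,285),c(328,320)],[l[0],l[1],l[2],l[3],l[2],l[3],l[0],l[1]])]
Lv,r=fit(ob,[550,100,.8]);print("level",Lv.round(3),r)
m=[(130,110,4),(130,-110,4),(-130,-110,4),(-130,110,4)]
ob=[(*a,L) for a,L in zip([T(482,190),T(588,186),T(598,311),T(489,314),S(283,407),S(180,384),S(235,293),S(327,310)],m+m)]
M,r=fit(ob,[500,-150,0]);print("mat",M.round(3),r)
for n,uv in(("top",(494,216)),("top",(501,283)),("scene",(302,325)),("scene",(284,380))):
    print("wr",onz(P[n],np.array(uv)*.64,10).round(0))
R=lambda a:np.array([[np.cos(a),-np.sin(a)],[np.sin(a),np.cos(a)]])
print("level in charger",R(C[2]).T@(Lv[:2]-C[:2]),Lv[2]-C[2])
# selector pointer tip yaw
for n,uv in(t(195,217),c(455,225)):
    X=onz(P[n],uv,160 if n=="top" else 150);d=X[:2]-C[:2];print("ptr",X.round(),np.hypot(*d),np.arctan2(d[1],d[0])-C[2])
g=cams.landmark_of(P["top"],"selector_grip")[0]["centre"];print(onz(P["top"],np.array(g)*[512,384],146))
g=cams.landmark_of(P["scene"],"selector_grip")[0]["centre"];print(onz(P["scene"],np.array(g)*[512,384],146))
np.save("poses.npy",[C,Lv,M])
p=cams.grab_frame("wrist");print(np.array(p["mount"]).round(3).tolist(),np.array(p["intrinsics"]).round(1).tolist(), p.keys())
```

```text
charger [ 5.04836e+02  2.07777e+02 -9.50000e-02] [[-1.6, -0.8], [1.8, -0.4], [-0.0, 1.8], [-2.3, 1.0], [0.9, 1.8], [-1.7, 0.4], [-0.5, -0.7], [1.7, -2.3], [0.5, 0.5], [0.9, 0.3], [-0.1, 0.8], [-0.4, 1.0]]
level [552.563 160.678   0.784] [[-0.2, -1.6], [0.1, -1.1], [2.0, 0.6], [0.2, 1.0], [-0.3, 0.0], [0.1, -0.3], [0.5, 2.0], [1.2, -1.3]]
mat [ 5.67259e+02 -2.35409e+02  6.40000e-02] [[-1.3, -0.3], [0.1, -0.1], [1.0, 1.2], [-1.0, 1.8], [-0.2, 1.5], [-2.4, 1.0], [-0.6, -0.8], [0.8, -0.2]]
wr [ 633. -145.   10.]
wr [ 497. -159.   10.]
wr [ 492. -167.   10.]
wr [ 632. -141.   10.]
level in charger [ 51.99835715 -42.33697965] 0.8796196807420475
ptr [548. 261. 160.] 68.4893221347776 0.9923121649337224
ptr [545. 262. 150.] 67.43229919998684 1.0359599729246158
[503.56718425 208.09657345 146.        ]
[492.5701086  202.45667111 146.        ]
[[-0.0, 0.96, 0.278, 79.123], [1.0, 0.0, 0.0, 0.542], [0.0, 0.278, -0.96, -152.222], [0.0, 0.0, 0.0, 1.0]] [[297.3, 0.0, 251.0], [0.0, 297.3, 184.4], [0.0, 0.0, 1.0]] dict_keys(['color', 'intrinsics', 'mount', 'shot'])
```

>>> jog_arm(
  slide=[
    [0,0,0],
    [0,0,0],
    [0,0,0],
    [0,0,0],
    [0,0,0],
    [0,0,0],
    [0,0,0],
    [0,0,0],
    [0,0,0],
    [0,0,0],
    [0,0,0],
    [0,0,0],
  ],
  dr=[
    [0,0,0.14],
    [0,0,0.14],
    [0,0,0.14],
    [0,0,0.14],
    [0,0,0.14],
    [0,0,0.14],
    [0,0,0.14],
    [0,0,0.14],
    [0,0,0.14],
    [0,0,0.14],
    [0,0,0.14],
    [0,0,0.14],
  ],
  jaw=[0.5,0.5,0.5,0.5,0.5,0.5,0.5,0.5,0.5,0.5,0.5,0.5],
)

```text
clock: 3.15
eef_pos: [240.9, 603.7, 233.3]
tool_rot: [[0.475, 0.88, -0.0], [0.88, -0.475, 0.0], [0.0, -0.0, -1.0]]
force: [0.4, -0.1, 0.0]
gripper_width: 45.8
grasp_force: 0.0
```

>>> jog_arm(
  slide=[
    [0,0,0],
    [0,0,0],
    [0,0,0],
    [0,0,0],
  ],
  dr=[
    [0,0,0.14],
    [0,0,0.14],
    [0,0,0.017],
    [0,0,0],
  ],
  jaw=[0.48,0.48,0.48,0.48],
)

```text
clock: 3.55
eef_pos: [240.8, 603.7, 233.2]
tool_rot: [[0.705, 0.709, 0.0], [0.709, -0.705, -0.0], [-0.0, 0.0, -1.0]]
force: [-0.3, -0.4, 0.0]
gripper_width: 43.9
grasp_force: 0.0
```

```bash
cat >> h.py <<'E'
def togo(X,yaw=None):
    s=monitor.sense();R=np.array(s["tool_rot"]);e=np.array(s["eef_pos"])
    th=np.arctan2(R[1,0],R[0,0])
    print("t",s["clock"],"eef",e.round(1),"yaw",th.round(3),"z",R[:,2].round(3),"w",s["gripper_width"],"q",np.round(s["qpos"],2))
    print("slide cm",(R.T@(np.array(X)-e)/10).round(2), "dz", None if yaw is None else round((th-yaw+np.pi)%(2*np.pi)-np.pi,3))
E
python3 -c "
from h import *
togo([527.8,136,232],.784)"
```

```text
t 3.55 eef [240.8 603.7 233.2] yaw 0.788 z [ 0. -0. -1.] w 43.921918289342436 q [-1.54  0.48  0.41  1.63 -0.21  1.08 -1.85]
slide cm [-12.9   53.34   0.13] dz 0.004
```

>>> jog_arm(
  slide=[
    [-1,4.4,0],
    [-1,4.4,0],
    [-1,4.4,0],
    [-1,4.4,0],
    [-1,4.4,0],
    [-1,4.4,0],
    [-1,4.4,0],
    [-1,4.4,0],
    [-1,4.4,0],
    [-1,4.4,0],
    [-1,4.4,0],
    [-1,4.4,0],
  ],
  dr=[
    [0,0,0],
    [0,0,0],
    [0,0,0],
    [0,0,0],
    [0,0,0],
    [0,0,0],
    [0,0,0],
    [0,0,0],
    [0,0,0],
    [0,0,0],
    [0,0,0],
    [0,0,0],
  ],
  jaw=[0.48,0.48,0.48,0.48,0.48,0.48,0.48,0.48,0.48,0.48,0.48,0.48],
)

```text
clock: 4.75
eef_pos: [530.0, 143.7, 233.7]
tool_rot: [[0.705, 0.709, 0.001], [0.709, -0.705, 0.001], [0.001, -0.0, -1.0]]
force: [0.6, 1.8, 1.1]
gripper_width: 44.4
grasp_force: 0.0
```

>>> jog_arm(
  slide=[
    [-0.9,0.5,0],
    [0,0,0],
    [0,0,0],
  ],
  dr=[
    [0,0,0],
    [0,0,0],
    [0,0,0],
  ],
  jaw=[0.48,0.48,0.48],
)

```text
clock: 5.05
eef_pos: [525.8, 136.7, 233.2]
tool_rot: [[0.706, 0.708, -0.001], [0.708, -0.706, 0.001], [0.0, -0.001, -1.0]]
force: [-0.4, 0.5, -0.4]
gripper_width: 44.1
grasp_force: 0.0
```

Run:
```python
from h import *
togo([527.8,136,232],.784)
s=monitor.sense();p=cams.grab_frame("wrist")
cv2.imwrite("pics/w1.png",p["color"][:,:,::-1])
M=np.array(p["mount"]);K=np.array(p["intrinsics"]);R=np.array(s["tool_rot"]);e=np.array(s["eef_pos"])
def wp(X):
    t=R.T@(np.array(X)-e);c=M[:3,:3].T@(t-M[:3,3]);d=np.array([c[0],-c[1],-c[2]])
    th=np.arctan2(np.hypot(d[0],d[1]),d[2]);a=np.arctan2(d[1],d[0]);r=K[0,0]*th
    return np.round([K[0,2]+r*np.cos(a),K[1,2]+r*np.sin(a)],1)
C,L,_=np.load("poses.npy")
c,s_=np.cos(L[2]),np.sin(L[2])
for l in[(90,13),(90,-13),(-90,13),(-90,-13)]:print("level top corner",l,wp([L[0]+c*l[0]-s_*l[1],L[1]+s_*l[0]+c*l[1],156]))
print("sel",wp([C[0],C[1],160]))
```

```text
t 5.05 eef [525.8 136.7 233.2] yaw 0.787 z [-0.001  0.001 -1.   ] w 44.11451889330501 q [-0.82  0.32  0.62  1.9  -0.22  1.   -0.89]
slide cm [0.09 0.19 0.12] dz 0.003
level top corner (90, 13) [237.9  40.4]
level top corner (90, -13) [272.1  40.7]
level top corner (-90, 13) [239.2 256.7]
level top corner (-90, -13) [268.6 256.7]
sel [169.7 157.6]
```

View pics/w1.png

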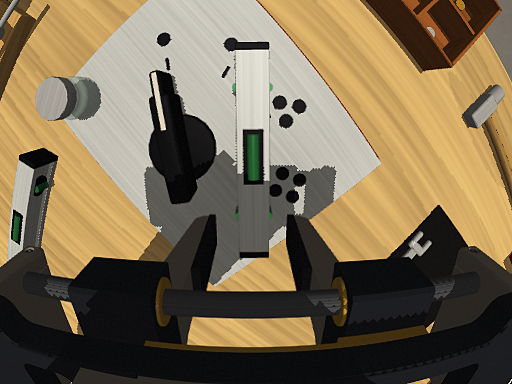

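The wrist picture shows the level from (253,43) to (253,257), which matches the fit to within 2 px. It sits centred between the fingers (216 and 287), and the selector bar is clear of the left finger. Going down to grasp.

>>> jog_arm(
  slide=[
    [0.1,0.1,2.5],
    [0,0,2.5],
    [0,0,2.5],
    [0,0,1.5],
    [0,0,0.5],
    [0,0,0],
    [0,0,0],
    [0,0,0],
    [0,0,0],
    [0,0,0],
    [0,0,0],
    [0,0,0],
  ],
  dr=[
    [0,0,0],
    [0,0,0],
    [0,0,0],
    [0,0,0],
    [0,0,0],
    [0,0,0],
    [0,0,0],
    [0,0,0],
    [0,0,0],
    [0,0,0],
    [0,0,0],
    [0,0,0],
  ],
  jaw=[0.48,0.48,0.48,0.48,0.48,0.48,0.2,0.2,0.2,0.2,0.2,0.2],
  grip_force=40,
)

```text
clock: 6.3
eef_pos: [528.3, 135.8, 139.3]
tool_rot: [[0.708, 0.707, 0.001], [0.707, -0.708, 0.001], [0.002, -0.0, -1.0]]
force: [-1.5, 0.5, 7.6]
gripper_width: 25.9
grasp_force: 39.9
```

>>> jog_arm(
  slide=[
    [0,0,-0.5],
    [0,0,-1],
    [0,0,-2],
    [0,0,-2],
    [0,0,-2],
    [0,0,-2],
    [0,0,-1],
    [0,0,-0.5],
    [0,0,0],
    [0,0,0],
  ],
  dr=[
    [0,0,0],
    [0,0,0],
    [0,0,0],
    [0,0,0],
    [0,0,0],
    [0,0,0],
    [0,0,0],
    [0,0,0],
    [0,0,0],
    [0,0,0],
  ],
  jaw=[0.2,0.2,0.2,0.2,0.2,0.2,0.2,0.2,0.2,0.2],
)

```text
clock: 7.3
eef_pos: [527.3, 135.3, 247.5]
tool_rot: [[0.708, 0.707, -0.001], [0.707, -0.708, -0.001], [-0.001, -0.0, -1.0]]
force: [0.5, -0.5, -1.9]
gripper_width: 26.0
grasp_force: 39.9
```

Run:
```python
from h import *
s=monitor.sense();print(np.round(s["force"],2),np.round(s["moment"],3),s["grasp_force"])
togo([534.8,-277.5,250],.064)
```

```text
[ 0.51 -0.49 -1.94] [-0.066  0.14   0.013] 39.92347776889801
t 7.3 eef [527.3 135.3 247.5] yaw 0.785 z [-0.001 -0.001 -1.   ] w 26.037690676581995 q [-0.83  0.3   0.63  1.88 -0.21  1.03 -0.9 ]
slide cm [-28.64  29.74  -0.22] dz 0.721
```

>>> jog_arm(
  slide=[
    [0,0,0],
    [0,0,0],
    [0,0,0],
    [0,0,0],
    [0,0,0],
    [0,0,0],
    [0,0,0],
    [0,0,0],
  ],
  dr=[
    [0,0,0.05],
    [0,0,0.1],
    [0,0,0.12],
    [0,0,0.12],
    [0,0,0.12],
    [0,0,0.11],
    [0,0,0.07],
    [0,0,0.03],
  ],
  jaw=[0.2,0.2,0.2,0.2,0.2,0.2,0.2,0.2],
)

```text
clock: 8.1
eef_pos: [527.3, 135.2, 247.3]
tool_rot: [[0.998, 0.063, -0.001], [0.063, -0.998, -0.001], [-0.002, 0.001, -1.0]]
force: [-0.7, 0.1, -1.9]
gripper_width: 26.0
grasp_force: 39.9
```

>>> jog_arm(
  slide=[
    [0,1,0],
    [0,2.5,0],
    [-0.2,4,0],
    [-0.2,4.4,0],
    [-0.2,4.4,0],
    [-0.3,4.4,0],
    [-0.3,4.4,0],
    [-0.2,4.4,0],
    [-0.2,4.2,0],
    [-0.2,4,0],
    [-0.1,2.5,0],
    [0,1,0],
  ],
  dr=[
    [0,0,0],
    [0,0,0],
    [0,0,0],
    [0,0,0],
    [0,0,0],
    [0,0,0],
    [0,0,0],
    [0,0,0],
    [0,0,0],
    [0,0,0],
    [0,0,0],
    [0,0,0],
  ],
  jaw=[0.2,0.2,0.2,0.2,0.2,0.2,0.2,0.2,0.2,0.2,0.2,0.2],
)

```text
clock: 9.3
eef_pos: [533.8, -281.1, 248.2]
tool_rot: [[0.998, 0.061, -0.001], [0.061, -0.998, -0.002], [-0.001, 0.002, -1.0]]
force: [-0.4, -0.1, -2.1]
gripper_width: 25.8
grasp_force: 39.9
```

Run:
```python
from h import *
togo([534.8,-277.5,34],.064)
s=monitor.sense();print(np.round(s["force"],2),np.round(s["moment"],3),s["grasp_force"])
p=cams.grab_frame("scene");q=cams.grab_frame("top")
a=cv2.resize(p["color"][90:290,60:330],(400,296));b=cv2.resize(q["color"][90:240,250:450],(400,300))
cv2.imwrite("pics/s2.png",cv2.resize(np.vstack([a,b]),None,fx=1,fy=1)[:,:,::-1])
```

```text
t 9.3 eef [ 533.8 -281.1  248.2] yaw 0.061 z [-0.001 -0.002 -1.   ] w 25.830994285688732 q [-0.2   0.47  0.84  1.75 -0.38  1.1  -0.74]
slide cm [ 0.14 -0.38 21.42] dz -0.003
[-0.37 -0.13 -2.13] [0.028 0.166 0.005] 39.923574328422546
```

View pics/s2.png

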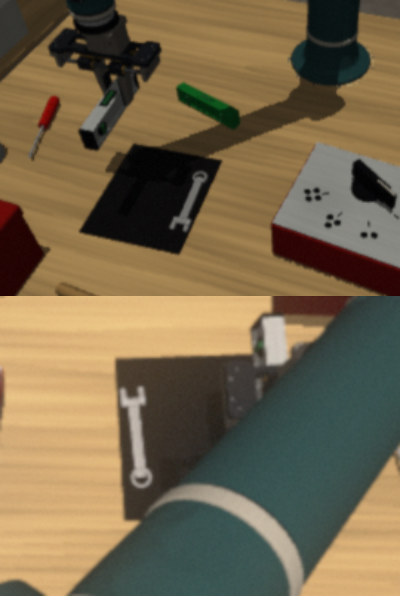

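The level is held straight and hangs over the mat, clear of the wrench. Lowering it.

>>> jog_arm(
  slide=[
    [0.1,-0.2,1.5],
    [0,0,2.5],
    [0,0,3],
    [0,0,3],
    [0,0,3],
    [0,0,3],
    [0,0,2],
    [0,0,1.5],
    [0,0,0.7],
    [0,0,0.3],
    [0,0,0],
    [0,0,0],
  ],
  dr=[
    [0,0,0],
    [0,0,0],
    [0,0,0],
    [0,0,0],
    [0,0,0],
    [0,0,0],
    [0,0,0],
    [0,0,0],
    [0,0,0],
    [0,0,0],
    [0,0,0],
    [0,0,0],
  ],
  jaw=[0.2,0.2,0.2,0.2,0.2,0.2,0.2,0.2,0.2,0.2,0.2,0.2],
)

```text
clock: 10.6
eef_pos: [537.0, -275.1, 44.2]
tool_rot: [[0.998, 0.065, 0.002], [0.065, -0.998, -0.001], [0.002, 0.001, -1.0]]
force: [0.2, -0.2, -1.5]
gripper_width: 25.9
grasp_force: 39.9
```

>>> jog_arm(
  slide=[
    [0,0,0.2],
    [0,0,0.2],
    [0,0,0.1],
    [0,0,0],
  ],
  dr=[
    [0,0,0],
    [0,0,0],
    [0,0,0],
    [0,0,0],
  ],
  jaw=[0.2,0.2,0.2,0.2],
)

```text
clock: 11.0
eef_pos: [536.3, -274.9, 38.2]
tool_rot: [[0.998, 0.065, -0.0], [0.065, -0.998, 0.0], [-0.0, -0.0, -1.0]]
force: [-0.4, -0.4, -1.0]
gripper_width: 25.9
grasp_force: 39.9
```

>>> jog_arm(
  slide=[
    [0,0,0.1],
    [0,0,0.1],
    [0,0,0.1],
    [0,0,0],
  ],
  dr=[
    [0,0,0],
    [0,0,0],
    [0,0,0],
    [0,0,0],
  ],
  jaw=[0.2,0.2,0.2,0.2],
)

```text
clock: 11.4
eef_pos: [536.2, -274.9, 35.1]
tool_rot: [[0.998, 0.065, -0.0], [0.065, -0.998, 0.0], [-0.0, -0.0, -1.0]]
force: [-1.2, 0.3, -0.8]
gripper_width: 25.9
grasp_force: 39.9
```

>>> jog_arm(
  slide=[
    [0,0,0.1],
    [0,0,0],
  ],
  dr=[
    [0,0,0],
    [0,0,0],
  ],
  jaw=[0.2,0.2],
)

```text
clock: 11.6
eef_pos: [536.3, -274.9, 34.2]
tool_rot: [[0.998, 0.065, -0.0], [0.065, -0.998, 0.0], [-0.0, -0.0, -1.0]]
force: [-0.1, -0.0, -2.2]
gripper_width: 25.8
grasp_force: 39.9
```

>>> jog_arm(
  slide=[
    [0,0,0.1],
    [0,0,0],
  ],
  dr=[
    [0,0,0],
    [0,0,0],
  ],
  jaw=[0.2,0.2],
)

```text
clock: 11.8
eef_pos: [536.4, -275.0, 33.4]
tool_rot: [[0.998, 0.065, 0.0], [0.065, -0.998, 0.0], [0.0, 0.0, -1.0]]
force: [0.0, -0.3, -0.8]
gripper_width: 25.3
grasp_force: 39.9
```

>>> jog_arm(
  slide=[
    [0,0,0.05],
    [0,0,0],
  ],
  dr=[
    [0,0,0],
    [0,0,0],
  ],
  jaw=[0.2,0.2],
)

```text
clock: 12.0
eef_pos: [536.4, -275.0, 33.3]
tool_rot: [[0.998, 0.065, 0.0], [0.065, -0.998, 0.0], [0.0, -0.0, -1.0]]
force: [-3.0, 1.5, 4.3]
gripper_width: 25.7
grasp_force: 39.9
```

Contact, with the force now +4 N. Letting go gently, then rising.

>>> jog_arm(
  slide=[
    [0,0,0],
    [0,0,0],
    [0,0,0],
    [0,0,0],
    [0,0,0],
    [0,0,-1],
    [0,0,-2.5],
    [0,0,-4],
    [0,0,-4.5],
    [0,0,-4.5],
    [0,0,-4],
    [0,0,0],
  ],
  dr=[
    [0,0,0],
    [0,0,0],
    [0,0,0],
    [0,0,0],
    [0,0,0],
    [0,0,0],
    [0,0,0],
    [0,0,0],
    [0,0,0],
    [0,0,0],
    [0,0,0],
    [0,0,0],
  ],
  jaw=[0.3,0.35,0.45,0.5,0.5,0.5,0.5,0.5,0.5,0.5,0.5,0.5],
)

```text
clock: 13.2
eef_pos: [538.7, -277.1, 244.2]
tool_rot: [[0.998, 0.064, 0.01], [0.064, -0.998, -0.003], [0.01, 0.004, -1.0]]
force: [-0.5, -0.6, 1.0]
gripper_width: 46.2
grasp_force: 0.0
```

Run:
```python
from h import *
p=cams.grab_frame("wrist");q=cams.grab_frame("scene")
a=cv2.resize(p["color"],(400,300));b=cv2.resize(q["color"][90:290,60:330],(400,296))
cv2.imwrite("pics/w3.png",np.vstack([a,b])[:,:,::-1])
C=np.load("poses.npy")[0]
togo([C[0],C[1],246],C[2]+np.pi/3)
```

```text
t 13.3 eef [ 536.6 -274.9  239. ] yaw 0.065 z [ 0.002  0.    -1.   ] w 46.13127556527726 q [-0.2   0.47  0.84  1.76 -0.4   1.08 -0.73]
slide cm [-4.000e-02 -4.837e+01 -7.000e-01] dz -0.887
```

View pics/w3.png

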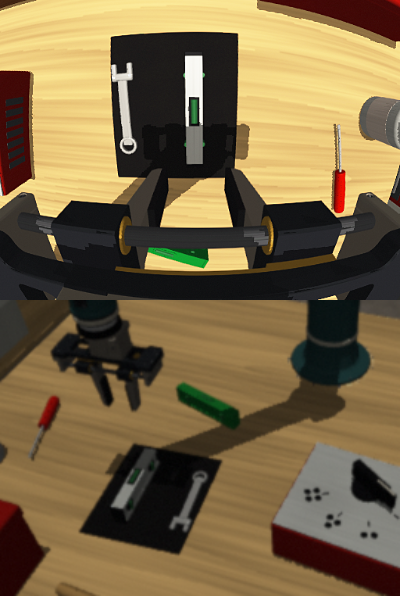

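The level is flat on the mat (wrist half, 193,110), clear of the untouched wrench (125,110). Now the selector.

>>> jog_arm(
  slide=[
    [0,0,0],
    [0,0,0],
    [0,0,0],
    [0,0,0],
    [0,0,0],
    [0,0,0],
    [0,0,0],
    [0,0,0],
  ],
  dr=[
    [0,0,-0.12],
    [0,0,-0.12],
    [0,0,-0.12],
    [0,0,-0.12],
    [0,0,-0.12],
    [0,0,-0.12],
    [0,0,-0.12],
    [0,0,-0.047],
  ],
  jaw=[0.5,0.5,0.5,0.5,0.5,0.5,0.5,0.5],
)

```text
clock: 14.1
eef_pos: [535.3, -274.4, 236.0]
tool_rot: [[0.578, 0.816, -0.003], [0.816, -0.578, 0.001], [-0.001, -0.003, -1.0]]
force: [-1.2, 0.3, 0.1]
gripper_width: 45.8
grasp_force: 0.0
```

>>> jog_arm(
  slide=[
    [2,-1.7,0],
    [3.3,-2.7,0],
    [3.5,-2.8,0],
    [3.5,-2.8,0],
    [3.5,-2.8,0],
    [3.5,-2.8,0],
    [3.5,-2.8,0],
    [3.5,-2.8,0],
    [3.4,-2.8,0],
    [3.3,-2.7,0],
    [2.5,-2.3,0],
    [2,-1.6,0],
  ],
  dr=[
    [0,0,0],
    [0,0,0],
    [0,0,0],
    [0,0,0],
    [0,0,0],
    [0,0,0],
    [0,0,0],
    [0,0,0],
    [0,0,0],
    [0,0,0],
    [0,0,0],
    [0,0,0],
  ],
  jaw=[0.5,0.5,0.5,0.5,0.5,0.5,0.5,0.5,0.5,0.5,0.5,0.5],
)

```text
clock: 15.3
eef_pos: [502.8, 210.5, 236.0]
tool_rot: [[0.578, 0.816, -0.003], [0.816, -0.578, -0.001], [-0.003, -0.002, -1.0]]
force: [0.3, -0.9, 0.4]
gripper_width: 46.2
grasp_force: 0.0
```

>>> jog_arm(
  slide=[
    [0,0,0],
    [0,0,0],
  ],
  dr=[
    [0,0,0],
    [0,0,0],
  ],
  jaw=[0.5,0.5],
)

```text
clock: 15.5
eef_pos: [503.9, 207.5, 236.4]
tool_rot: [[0.58, 0.815, -0.002], [0.815, -0.58, -0.002], [-0.003, -0.001, -1.0]]
force: [0.6, -0.3, -1.1]
gripper_width: 45.5
grasp_force: 0.0
```

Run:
```python
from h import *
C=np.load("poses.npy")[0]
togo([C[0],C[1],146],C[2]+np.pi/3)
s=monitor.sense();p=cams.grab_frame("wrist")
cv2.imwrite("pics/w4.png",p["color"][:,:,::-1])
M=np.array(p["mount"]);K=np.array(p["intrinsics"]);R=np.array(s["tool_rot"]);e=np.array(s["eef_pos"])
def wp(X):
    t=R.T@(np.array(X)-e);c=M[:3,:3].T@(t-M[:3,3]);d=np.array([c[0],-c[1],-c[2]])
    th=np.arctan2(np.hypot(d[0],d[1]),d[2]);a=np.arctan2(d[1],d[0]);r=K[0,0]*th
    return np.round([K[0,2]+r*np.cos(a),K[1,2]+r*np.sin(a)],1)
th=C[2]+np.pi/3;c,s_=np.cos(th),np.sin(th)
for l in[(70,5),(70,-5),(-40,9),(-40,-9)]:print("bar corner",l,wp([C[0]+c*l[0]-s_*l[1],C[1]+s_*l[0]+c*l[1],160]))
```

```text
t 15.5 eef [503.9 207.5 236.4] yaw 0.953 z [-0.002 -0.002 -1.   ] w 45.53287117571034 q [-0.83  0.3   0.46  1.88 -0.15  1.   -0.92]
slide cm [0.1  0.07 9.04] dz 0.001
bar corner (70, 5) [246.2 110.9]
bar corner (70, -5) [259.3 110.9]
bar corner (-40, 9) [242.1 242.1]
bar corner (-40, -9) [263.  242.1]
```

View pics/w4.png

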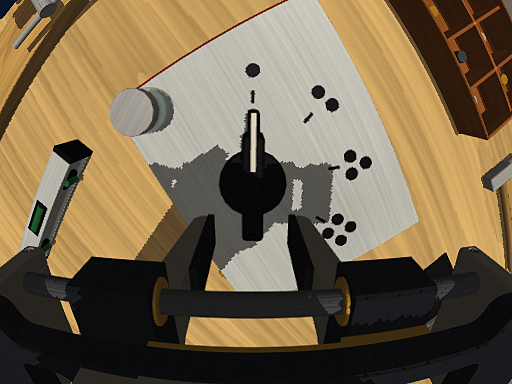

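The bar runs from (253,111) to (253,241), as predicted, and its pointer aims at the one dot at (253,70). Descending and gripping.

>>> jog_arm(
  slide=[
    [0.1,0.1,1.5],
    [0,0,2.5],
    [0,0,2.5],
    [0,0,1.5],
    [0,0,1],
    [0,0,0],
    [0,0,0],
    [0,0,0],
    [0,0,0],
    [0,0,0],
    [0,0,0],
    [0,0,0],
  ],
  dr=[
    [0,0,0],
    [0,0,0],
    [0,0,0],
    [0,0,0],
    [0,0,0],
    [0,0,0],
    [0,0,0],
    [0,0,0],
    [0,0,0],
    [0,0,0],
    [0,0,0],
    [0,0,0],
  ],
  jaw=[0.5,0.5,0.5,0.5,0.5,0.4,0.3,0.25,0.15,0.15,0.15,0.15],
  grip_force=30,
)

```text
clock: 16.75
eef_pos: [506.2, 208.7, 148.6]
tool_rot: [[0.58, 0.815, 0.001], [0.815, -0.58, 0.001], [0.001, -0.0, -1.0]]
force: [-1.7, -0.1, 6.2]
gripper_width: 18.0
grasp_force: 30.0
```

Run:
```python
from h import *
s=monitor.sense();print(np.round(s["force"],2),np.round(s["moment"],3),s["grasp_force"])
C=np.load("poses.npy")[0]
togo([C[0],C[1],146],C[2]-np.radians(20))
```

```text
[-1.69 -0.05  6.21] [-0.015  0.653  0.059] 30.00011444091797
t 16.75 eef [506.2 208.7 148.6] yaw 0.952 z [ 0.001  0.001 -1.   ] w 17.968069210395736 q [-0.79  0.42  0.42  1.95 -0.23  0.82 -0.86]
slide cm [-0.16 -0.06  0.26] dz 1.397
```

Now turn clockwise by 1.40 rad, in two parts.

>>> jog_arm(
  slide=[
    [0,0,0],
    [0,0,0],
    [0,0,0],
    [0,0,0],
    [0,0,0],
    [0,0,0],
    [0,0,0],
  ],
  dr=[
    [0,0,0.1],
    [0,0,0.1],
    [0,0,0.1],
    [0,0,0.1],
    [0,0,0.1],
    [0,0,0.1],
    [0,0,0.1],
  ],
  jaw=[0.15,0.15,0.15,0.15,0.15,0.15,0.15],
)

```text
clock: 17.45
eef_pos: [506.7, 208.1, 148.6]
tool_rot: [[0.97, 0.245, 0.001], [0.245, -0.97, 0.0], [0.001, -0.0, -1.0]]
force: [-2.1, -1.4, 5.3]
gripper_width: 18.1
grasp_force: 30.0
```

>>> jog_arm(
  slide=[
    [0,0,0],
    [0,0,0],
    [0,0,0],
    [0,0,0],
    [0,0,0],
    [0,0,0],
    [0,0,0],
    [0,0,0],
    [0,0,0],
  ],
  dr=[
    [0,0,0.1],
    [0,0,0.1],
    [0,0,0.1],
    [0,0,0.1],
    [0,0,0.1],
    [0,0,0.1],
    [0,0,0.1],
    [0,0,0],
    [0,0,0],
  ],
  jaw=[0.15,0.15,0.15,0.15,0.15,0.15,0.15,0.15,0.15],
)

```text
clock: 18.35
eef_pos: [506.6, 207.3, 148.6]
tool_rot: [[0.901, -0.434, 0.001], [-0.434, -0.901, -0.001], [0.001, 0.0, -1.0]]
force: [-2.0, -2.8, 7.6]
gripper_width: 17.6
grasp_force: 30.0
```

Run:
```python
from h import *
s=monitor.sense();print(np.round(s["force"],2),np.round(s["moment"],3),s["grasp_force"])
C=np.load("poses.npy")[0]
togo([C[0],C[1],146],C[2]-np.radians(20))
```

```text
[-2.03 -2.82  7.64] [-0.578  0.617 -0.028] 30.00002682209015
t 18.35 eef [506.6 207.3 148.6] yaw -0.449 z [ 0.001 -0.001 -1.   ] w 17.553903023031676 q [-1.05  0.49  0.77  1.97 -0.44  0.86 -2.06]
slide cm [-0.18  0.04  0.26] dz -0.004
```

>>> jog_arm(
  slide=[
    [0,0,0],
    [0,0,0],
    [0,0,0],
    [0,0,0],
    [0,0,-1],
    [0,0,-2.5],
    [0,0,-3],
    [0,0,-3],
    [0,0,-3],
    [0,0,-2],
    [0,0,0],
  ],
  dr=[
    [0,0,0],
    [0,0,0],
    [0,0,0],
    [0,0,0],
    [0,0,0],
    [0,0,0],
    [0,0,0],
    [0,0,0],
    [0,0,0],
    [0,0,0],
    [0,0,0],
  ],
  jaw=[0.3,0.4,0.5,0.5,0.5,0.5,0.5,0.5,0.5,0.5,0.5],
)

```text
clock: 19.45
eef_pos: [507.7, 208.6, 296.0]
tool_rot: [[0.901, -0.433, 0.005], [-0.434, -0.901, 0.004], [0.003, -0.005, -1.0]]
force: [0.0, 0.4, 0.0]
gripper_width: 45.8
grasp_force: 0.0
```

Run:
```python
from h import *
togo([500,200,290])
p=cams.grab_frame("wrist");q=cams.grab_frame("scene")
a=cv2.resize(p["color"],(400,300));b=cv2.resize(q["color"][140:320,120:390],(400,266))
cv2.imwrite("pics/w5.png",np.vstack([a,b])[:,:,::-1])
```

```text
t 19.45 eef [507.7 208.6 296. ] yaw -0.448 z [ 0.005  0.004 -1.   ] w 45.831229630629856 q [-1.17  0.29  0.89  1.83 -0.25  1.13 -2.22]
slide cm [-0.33  1.11  0.59] dz None
```

View pics/w5.png

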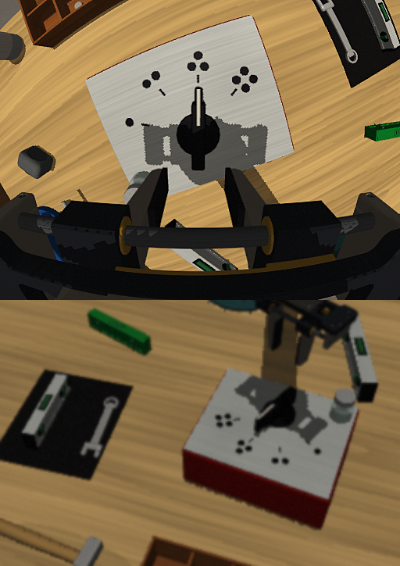

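The pointer at (198,90) lines up with the three-dot triangle at (198,62). The jar, wrench and level are all in place, and the robot is clear of everything.

```bash
python3 -c "
from h import *
print(hand_in())"
```

```text
the job is handed in; nothing more can be done
None
```

The level is standing flat on the mat, the selector is at three dots, the jar and wrench look unmoved in the last pictures, and the job was handed in at about 19.5 s; the call gave back no verdict.

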